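# Swing the desk lamp over the notepad and switch it on

### The job

Get the desk lamp ready for writing: with one finger, gently push its swing arm round until the lamp's round head stands over the middle of the notepad (not the calculator), and leave it there. Then press the lamp's desk switch fully down and let it come back up. Grip nothing, and leave the notepad and everything else on the desk where it is.

Things in the scene. Friction and masses are not known exactly. Their poses are not given: they have to be found in the camera images.
- lamp_arm (a joint): Angle of the lamp's swing arm about the upright post, rad. At 0 the arm points along the -x axis of lamp; positive is anticlockwise seen from above; end stops at -1.3 and 1.3. The arm stays where it is left; light friction (0.12 N m, so about 1.2 N at 100 mm from the post) and no spring.
- lamp: Desk lamp, fixed to the desk. Origin: centre of the underside of its round dark base (116 mm across, 18 mm high). A vertical post (20 mm thick) rises from it; the swing arm turns on the post's top.
- lamp_pivot (a point): On the post's axis at the mid-height of the swing arm, 250 mm above the desk. A black hub 36 mm across, 24 mm high, sits here (top 262 mm above the desk).
- push_point (a point): On the swing arm's centre line, 100 mm from the post's axis: the place to push. The arm is a straight level aluminium bar, 14 mm wide and 16 mm high (its underside 242, its top 258 mm above the desk), reaching from the post to the head 180 mm away.
- lamp_head (a point): Centre of the underside of the lamp's round black head, 180 mm from the post's axis, 205 mm above the desk. The head is 72 mm across and hangs under the arm's end.
- notepad: White ruled notepad with a row of dark spiral rings along one short side, 148 mm (its x) by 105 mm (its y), 12 mm thick, loose, lying flat. Origin: centre of its underside. It lies 165 to 195 mm from the lamp's post, to one side of where the arm stands; the calculator lies to the other side.
- switch_top (a point): Centre of the top of the lamp's desk switch: a white round push button 32 mm across on a black housing on a grey box (90 x 70 x 20 mm) fixed to the desk, apart from the lamp. It is pressed straight down: 6 mm of travel, 5 N fully down, and springs back.
- switch (a joint): How far the switch button is down, m: 0 up, 0.006 fully down.
- calculator: Black calculator with grey keys and a greenish display, 145 x 95 x 16 mm, loose. Origin: centre of its underside. Not to be disturbed.
- tape_roll: Roll of clear tape lying flat, 60 mm across, 18 mm high, loose, under the arm's sweep. Origin: centre of its underside. Not to be disturbed.
- mug: White mug, 80 mm across, 90 mm high, handle at its +y, loose. Origin: centre of its underside. Not to be disturbed.
- bottle: Dark metal drinking bottle, 68 mm across, 200 mm high, loose. Origin: centre of its underside. Not to be disturbed.
- stapler: Black stapler, 130 mm along its x, 34 mm wide, 43 mm high, loose. Origin: centre of its underside. Not to be disturbed.
- mouse: Black computer mouse, 104 x 60 mm, 32 mm high, loose. Origin: centre of its underside. Not to be disturbed.
- note_block: Block of white note paper, 75 x 75 x 30 mm, loose. Origin: centre of its underside. Not to be disturbed.
Things that resemble listed ones, but are neither listed nor needed, are in the scene too. What is shaped like the notepad but purple is not meant. Leave any orange look-alike of the part that bears switch_top alone.

How it is judged:
On the way, in this order (a step that is already met when the one before it is completed fails the run):
1. the lamp's head stands still over the middle of the notepad (horizontal distance between lamp_head and notepad below 0.03 m and velocity of joint lamp_arm between -0.05 and 0.05 rad/s), for 0.3 s.
2. the lamp's switch is pressed down (value of joint switch above 0.0045 m), for 0.05 s.
At the end, for the whole second after the job is handed in: The lamp's head is at rest with its centre within 30 mm (horizontally) of the notepad's centre, the switch has been pressed and is up again, the notepad is within 15 mm and every other loose thing within 20 mm of where it started (all of step 1 and value of joint switch below 0.0015 m and distance of notepad from where it was at the start of the episode below 0.015 m and distance of each of calculator, tape_roll, mug, bottle, stapler, mouse, note_block from where it was at the start of the episode below 0.02 m); the robot touches nothing.
It fails at once if the switch is pressed while the lamp's head is not over the notepad (value of joint switch above 0.003 m and horizontal distance between lamp_head and notepad above 0.035 m).
It fails at once if the lamp is gripped or shoved hard (over 20 N) (contact force between any of the fingers, the arm and lamp above 20 N).
It fails at once if the notepad is moved or lifted (over 15 mm) (distance of notepad from where it was at the start of the episode above 0.015 m).
It fails at once if another loose thing is moved, lifted or carried (over 20 mm) (distance of any of calculator, tape_roll, mug, bottle, stapler, mouse, note_block from where it was at the start of the episode above 0.02 m).
It also fails if it takes over 51 s, if anything falls off the work surface, if the arm or the gripper's body presses on something with over 40 N, if the wrist force passes 120 N, or if a joint passes its speed limit or range.

### The arm

A 6-joint arm with a two-finger parallel gripper is mounted at the origin on the work surface. World frame = base frame: x ahead of the robot, y to its left, z up, the work surface at z = 0. Lengths are in m, angles in rad, forces in N, time in s.
With the tool pointing down it reaches from about 0.375 to 0.925 m from the base axis. Payload 5.7 kg.
Tool frame: the origin (TCP) lies midway between the tips of the shut fingers; the grasp point (between the pads) lies 19 mm behind it (r.hold_point_z is the distance from the TCP to the grasp point, in m); x points along the fingers, z is the direction in which the jaws open and shut, and the axes are right-handed (so a half turn about x gives the same grasp; the last joint's range is limited). The gripper opens to 88 mm and grips with 3 to 60 N. Pads are 20 mm wide; open, the fingers measure 115 mm over their backs; the gripper's body (75 mm by 178 mm) begins 61 mm behind the grasp point.
Start: joints at [1.097, 0.359, 1.51, -0, 1.272, -0.115], TCP at [0.211, 0.562, 0.196] pointing down, gripper open.
Joint ranges: [-2.97, 2.97], [-1.01, 2.36], [0.21, 2.38], [-0.96, 4.11], [0.2, 2.71], [-2.98, 2.98]. Speed limits (rad/s): [2.39, 2.39, 3.14, 3.14, 3.14, 3.14].

### API

Orientations are given as a unit quaternion [w, x, y, z].
In Python, from station import readout, grab_frame, camera_params, hand_in, r gives the robot as it stands. The module is installed in compiled form; this text tells all that it offers.
- The arm moves only by the tool move_arm, never from a script. Its argument "rows" is a list that holds one entry, the list of rows, each a list of 5 numbers: the finger opening in mm, from 0 to 87.8, then the shift along the tool's x, y, z as a fraction of full scale, then the turn about the tool's x as a fraction of full scale. In form: [[[fingers, tx, ty, tz, twist], ...]]. A call has 1 to 20 rows; each row is the pose to reach, as a shift and turn from the pose commanded when the call began, along the tool's axes at that moment; what a row does not reach only later rows make up. Full scale, the value 1, is 0.5 m for a shift and 2 rad for a turn. A row lasts 1/8 s, in which the tool goes at most 62.5 mm and 10.7 degrees, less where a joint would pass 70% of its speed; a pose out of reach is approached as far as the arm can. A call with a number of a shift or a turn outside -1 to 1 is refused whole. A call with a gripper value outside its range is refused whole. The fingers move at their own pace and stop on an object; "force" is the grip in N (left out, the last holds). Time passes only in rows, so rows that repeat a pose let the fingers close. It gives the time, the measured TCP pose, the force and the opening at its end, in the units of the state.
- readout.read_state(): the state, without advancing time (a new reading comes with each control period).
- grab_frame(name): name is "scene" or "top" or "wrist"; returns (picture, depth): 400x640x3 uint8, red, green, blue; 400x640 float32, m along the optical axis (not along the pixel's ray), 0 where there is no reading.
- camera_params(name): a dict with "mtx" (3x3 intrinsics, pixels), "dist" ([k1, k2, p1, p2, k3] as OpenCV has them; the pictures are not rectified), "R" (3x3) and "t" (3): a world point X has camera coordinates R X + t. Camera axes: x right, y down, z forward; pixel columns grow to the right and rows downward; lengths in m; the calibration is good to about 2 mm. A picture is of the moment at which its call begins: read the wrist's pose just before it. camera_params takes no time and is no camera call; for the wrist camera it gives the pose at the moment of the call.
- hand_in(): hands the job in, once; it reports no verdict.
The state is a dict: "time": time; "joints": joint angles; "joint_velocities": joint speeds; "effort": joint torques, N m; "ee_pos": TCP position; "ee_rot": TCP orientation; "contact_force": force on the tool from outside, world axes, zero at the start; "wrist_torque": the same for the moment, N m; "width": opening from 0.0 (shut) to 1.0 (fully open).
Only numpy, scipy, OpenCV 4.12 (cv2) and the standard library are available. Lean on these libraries where they do the work, as an engineer would, in place of code of your own. Each camera call takes 0.05 s, during which the arm holds its last target.

## Working session

There is one attempt and no reset: what is moved stays moved. The work goes in short steps, Python scripts to look and compute and a tool call to move; the robot and the scene stay as the last step left them, time stands still between calls to the robot, and variables do not carry over. Pictures are saved under pics/ and viewed, and the job is handed in when it is done.

Besides the shell and the picture viewer there is one more tool, called after ">>>" in YAML: its name, and indented under it one key for each argument. move_arm: Moves the arm, as the interface text tells. Its arguments: {"type":"object","properties":{"rows":{"type":"array"},"force":{"type":"number"}},"required":["rows"]}

```bash
mkdir -p pics; python3 - <<'E'
from station import readout, grab_frame, camera_params, r
import cv2,numpy as np
s=readout.read_state();print(s)
for n in ("scene","top"):
    p,d=grab_frame(n);c=camera_params(n)
    cv2.imwrite(f"pics/{n}0.png",p[:,:,::-1]);np.savez(f"{n}0.npz",p=p,d=d,**{k:np.array(v) for k,v in c.items()})
    print(n,c)
E
```

```text
{'time': 0.0, 'joints': array([ 1.09688025e+00,  3.59482461e-01,  1.51142253e+00,  1.58843380e-05,
        1.27245822e+00, -1.15110860e-01]), 'joint_velocities': array([ 0.00090227,  0.00188032, -0.00126718, -0.00070973, -0.0013679 ,
       -0.0002518 ]), 'effort': array([ 3.68616238e-04, -5.15390646e+01, -2.70714802e+01,  6.73790951e-02,
        3.52885947e-02, -8.46523312e-05]), 'ee_pos': array([0.21037084, 0.5611439 , 0.1949268 ]), 'ee_rot': array([ 0.58064225, -0.40304318,  0.58175145,  0.40246245]), 'contact_force': array([-0.14224493,  0.21151332,  0.48253624]), 'wrist_torque': array([-0.01786135,  0.00225202,  0.0270357 ]), 'width': 0.9993535565674984}
scene {'mtx': array([[441.84895764,   0.        , 326.40452489],
       [  0.        , 441.84895764, 203.82464298],
       [  0.        ,   0.        ,   1.        ]]), 'dist': array([-0.09847083,  0.        ,  0.        ,  0.        ,  0.        ]), 'R': array([[-0.55676384,  0.83059187, -0.01145296],
       [ 0.58420831,  0.38173158, -0.71622737],
       [-0.59052068, -0.40546042, -0.69777301]]), 't': array([ 0.28792237, -0.19804194,  1.58669186])}
top {'mtx': array([[466.30842787,   0.        , 320.07905948],
       [  0.        , 466.30842787, 204.34610873],
       [  0.        ,   0.        ,   1.        ]]), 'dist': array([0.01254342, 0.        , 0.        , 0.        , 0.        ]), 'R': array([[-0.0270992 , -0.99957335, -0.01089751],
       [-0.99533261,  0.0279911 , -0.09235521],
       [ 0.09262084,  0.00834389, -0.99566649]]), 't': array([0.01204018, 0.52866206, 1.67113801])}
```

View pics/scene0.png

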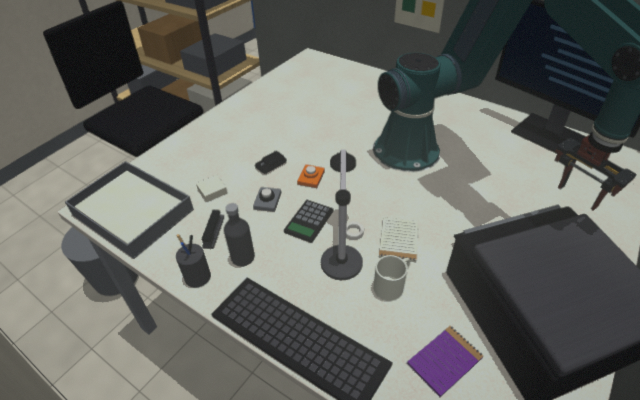

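View pics/top0.png

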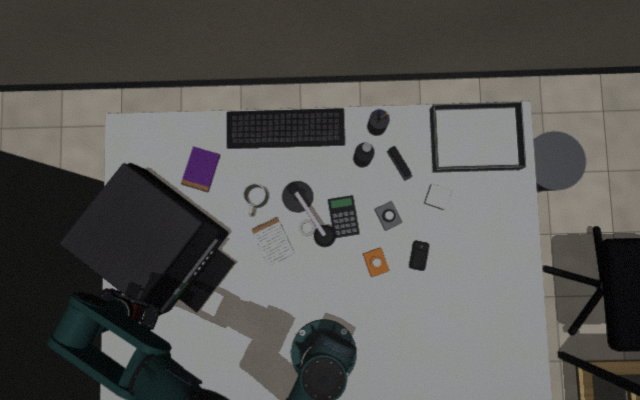

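The top view shows the lamp base at about (298,196), the head at (324,236), the white notepad at (273,241), the grey switch at (388,215) and the orange decoy at (376,262). The tape roll is at (307,228) and the calculator at (344,216). Next I'll measure these properly.

```bash
cat > h.py <<'E'
import numpy as np,cv2
def load(n):
    return np.load(n)
def ray(c,uv):
    q=cv2.undistortPoints(np.array(uv,float).reshape(-1,1,2),c['mtx'],c['dist']).reshape(-1,2)
    d=np.c_[q,np.ones(len(q))]@c['R']; o=-c['R'].T@c['t']; return o,d
def plane(c,uv,z):
    o,d=ray(c,uv); return o+d*((z-o[2])/d[:,2])[:,None]
def proj(c,X):
    rv=cv2.Rodrigues(c['R'])[0]
    return cv2.projectPoints(np.array(X,float).reshape(-1,1,3),rv,c['t'],c['mtx'],c['dist'])[0].reshape(-1,2)
def cloud(c,d):
    v,u=np.mgrid[:400,:640]; q=cv2.undistortPoints(np.c_[u.ravel(),v.ravel()].astype(float).reshape(-1,1,2),c['mtx'],c['dist']).reshape(-1,2)
    P=(np.c_[q,np.ones(len(q))]*d.reshape(-1,1)-c['t'])@c['R']; P[d.ravel()==0]=np.nan
    return P.reshape(400,640,3)
E
python3 - <<'E'
from h import *
for n in("top","scene"):
    c=load(n+"0.npz");P=cloud(c,c['d'])
    z=P[...,2]
    print(n,"desk z",np.nanmedian(z[150:300,240:420]))
    roi=(P[...,0]>.3)&(P[...,0]<.9)&(abs(P[...,1])<.4)
    for nm,lo,hi in(("arm/hub",.235,.3),("head-top?",.2,.235),("switchheights",.024,.07),("",.018,.024)):
        m=(roi&(z>lo)&(z<hi)).astype(np.uint8)
        k,l,st,ce=cv2.connectedComponentsWithStats(m)
        for i in range(1,k):
            if st[i,4]>15: 
                q=P[l==i]; print(nm,st[i],ce[i].round(1),q.mean(0).round(3),q.min(0).round(3),q.max(0).round(3))
c=load("top0.npz");p=c['p']
cv2.imwrite("pics/topz.png",cv2.resize(p[150:290,225:425,::-1],None,fx=4,fy=4,interpolation=cv2.INTER_CUBIC))
c=load("scene0.npz");p=c['p']
cv2.imwrite("pics/scz.png",cv2.resize(p[140:300,240:440,::-1],None,fx=4,fy=3.75,interpolation=cv2.INTER_CUBIC))
E
```

```text
top desk z 0.001304844966068082
arm/hub [288 182  40  57 349] [305.9 207.1] [0.5   0.04  0.258] [ 0.402 -0.024  0.235] [0.58  0.095 0.271]
head-top? [363 143   8   9  31] [366.6 146.8] [ 0.698 -0.162  0.203] [ 0.684 -0.174  0.2  ] [ 0.71  -0.15   0.209]
head-top? [314 225  22  22 321] [325.  236.3] [ 0.408 -0.017  0.225] [ 0.377 -0.049  0.21 ] [0.444 0.018 0.234]
switchheights [368 122  19  12  65] [375.  129.8] [ 0.793 -0.21   0.047] [ 0.782 -0.248  0.024] [ 0.823 -0.186  0.07 ]
switchheights [389 146  23  31 247] [400.  160.9] [ 0.677 -0.296  0.042] [ 0.621 -0.334  0.024] [ 0.733 -0.258  0.053]
switchheights [354 154  17  13  48] [360.2 162.7] [ 0.674 -0.152  0.047] [ 0.664 -0.187  0.025] [ 0.706 -0.129  0.07 ]
switchheights [245 185  17  18  58] [250.  190.8] [0.583 0.248 0.047] [0.541 0.209 0.024] [0.602 0.264 0.07 ]
switchheights [253 191  15  19  42] [262.3 201.8] [0.542 0.205 0.045] [0.518 0.187 0.024] [0.58  0.242 0.069]
switchheights [425 192   6  12  40] [428.1 198.8] [ 0.538 -0.394  0.031] [ 0.521 -0.399  0.024] [ 0.563 -0.382  0.039]
switchheights [383 208  17  15 141] [3
[... 9963 characters left out ...]
18] [0.786 0.316 0.023]
 [308 363  11  10  57] [313. 367.] [0.865 0.197 0.021] [0.855 0.187 0.018] [0.875 0.207 0.023]
 [365 365  10  10  43] [369.9 369.8] [0.8   0.307 0.02 ] [0.792 0.299 0.018] [0.81  0.315 0.023]
 [353 368   9   9  49] [356.6 372.3] [0.822 0.285 0.02 ] [0.811 0.277 0.018] [0.831 0.294 0.023]
 [339 371  18  23 156] [347.2 381.6] [0.851 0.279 0.02 ] [0.834 0.255 0.018] [0.874 0.296 0.024]
 [361 373  11  10  51] [365.2 377.8] [0.822 0.308 0.021] [0.813 0.3   0.018] [0.831 0.318 0.023]
 [325 374  19  16 108] [334.3 380.8] [0.865 0.255 0.02 ] [0.856 0.233 0.018] [0.875 0.274 0.024]
 [350 380  17  19 117] [357.5 389.3] [0.854 0.307 0.02 ] [0.832 0.299 0.018] [0.875 0.317 0.023]
```

View pics/topz.png

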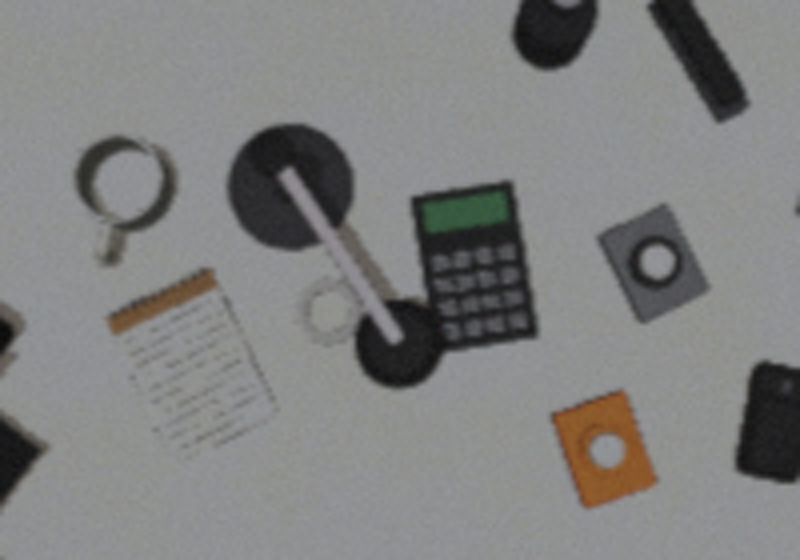

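View pics/scz.png

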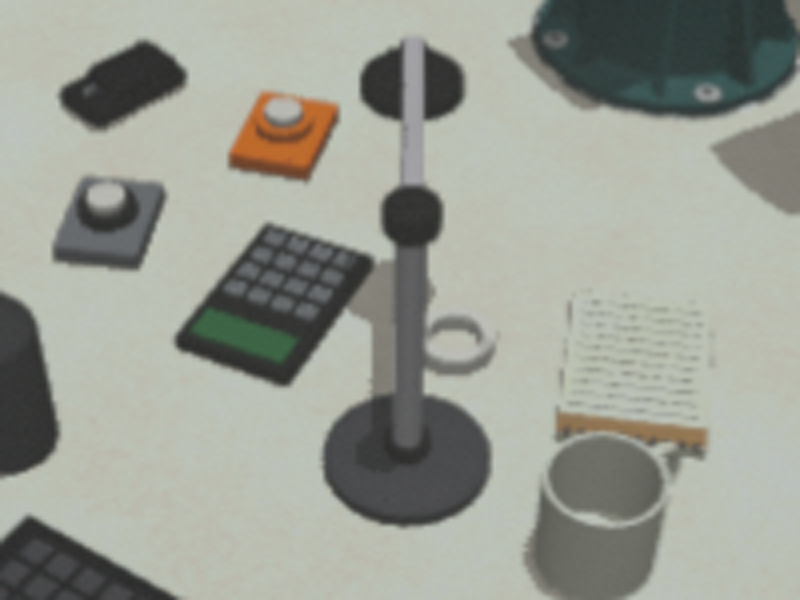

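```bash
python3 - <<'E'
from h import *
c=load("top0.npz");sc=load("scene0.npz")
T=lambda pts:np.array(pts,float)/4+[225,150]-.375
S=lambda pts:np.array(pts,float)/[4,3.75]+[240,140]-.37
print("base",plane(c,T([[291,187]]),.018), plane(sc,S([[407,458]]),.016))
print("head top-face? z.23", plane(c,T([[400,344]]),.232))
n=plane(c,T([[107,322],[210,268],[279,409],[185,459]]),.012);print("pad",n,n.mean(0),[np.linalg.norm(n[i]-n[i-1]) for i in range(4)])
n=plane(sc,S([[574,292],[713,297],[706,438],[556,428]]),.012);print("pad sc",n,n.mean(0),[np.linalg.norm(n[i]-n[i-1]) for i in range(4)])
for cc,uv in((c,T([[659,262]])),(sc,S([[106,195]]))):
    for z in(.04,.046,.05):print("btn",z,plane(cc,uv,z))
P=cloud(c,c['d']);print(P[212:219,386:393,2].round(3))
P=cloud(sc,sc['d']);print(P[188:196,262:271,2].round(3))
print("tape",plane(c,T([[330,310]]),.018))
print("hub sc", plane(sc,S([[412,207]]),.262))
# head arm depth cloud
for n in("top0.npz","scene0.npz"):
    k=load(n);P=cloud(k,k['d']).reshape(-1,3)
    m=(abs(P[:,2]-.258)<.006)&(P[:,0]>.4)&(P[:,0]<.6)&(abs(P[:,1])<.15)
    q=P[m];print(n,cv2.fitLine(q[:,:2].astype(np.float32),cv2.DIST_HUBER,0,.01,.01).ravel(),q.mean(0))
    m=(P[:,2]>.216)&(P[:,2]<.236)&(P[:,0]>.35)&(P[:,0]<.46)&(abs(P[:,1])<.06)
    ce,rad=cv2.minEnclosingCircle(P[m][:,:2].astype(np.float32));print("head",ce,rad,P[m].mean(0))
E
```

```text
base [[0.5610086  0.07972802 0.018     ]] [[0.57247953 0.0864728  0.016     ]]
head top-face? z.23 [[ 0.40956799 -0.01600117  0.232     ]]
pad [[0.44256082 0.2507517  0.012     ]
 [0.48928694 0.15582928 0.012     ]
 [0.35934613 0.09553365 0.012     ]
 [0.31663089 0.18167388 0.012     ]] [0.40195619 0.17094713 0.012     ] [np.float64(0.1436318040080208), np.float64(0.10579978965049829), np.float64(0.14324865262210926), np.float64(0.09614952547388132)]
pad sc [[0.3590428  0.09949506 0.012     ]
 [0.3068284  0.18970595 0.012     ]
 [0.4408962  0.24831892 0.012     ]
 [0.48929661 0.15642719 0.012     ]] [0.399016   0.17348678 0.012     ] [np.float64(0.14215245987084507), np.float64(0.10423218514244105), np.float64(0.14632038912940662), np.float64(0.10385899088357056)]
btn 0.04 [[ 0.48153133 -0.25022024  0.04      ]]
btn 0.046 [[ 0.48113754 -0.2493827   0.046     ]]
btn 0.05 [[ 0.48087501 -0.24882434  0.05      ]]
btn 0.04 [[ 0.48456674 -0.2471875   0.04      ]]
btn 0.046 [[ 0.48927322 -0.24249025  0.046     ]]
btn 0.05 [[ 0.49241087 -0.23935875  0.05      ]]
[[0.034 0.038 0.042 0.038 0.0
[... 526 characters left out ...]
41 0.037 0.039 0.039   nan 0.044 0.045 0.04 ]
 [0.039 0.043 0.043 0.038 0.043 0.044 0.041 0.041 0.038]
 [0.04  0.043 0.042 0.04  0.041 0.038 0.04  0.037 0.035]
 [0.035 0.036 0.037 0.041 0.04  0.038 0.04  0.035 0.033]]
tape [[0.44759979 0.04682145 0.018     ]]
hub sc [[0.56916164 0.08419355 0.262     ]]
top0.npz [0.84452426 0.5355173  0.50176907 0.04156662] [0.50176904 0.04156662 0.25821754]
head (0.4098895788192749, -0.016416938975453377) 0.03563312441110611 [ 0.40766091 -0.01689907  0.22512105]
scene0.npz [0.84549206 0.533988   0.5180762  0.05300272] [0.51866158 0.05266307 0.25842779]
head (0.41545364260673523, -0.012375138700008392) 0.03522953391075134 [ 0.42070988 -0.00946807  0.22416966]
```

```bash
python3 - <<'E'
from h import *
from station import readout,r
from scipy.spatial.transform import Rotation as Ro
s=readout.read_state();q=s['ee_rot'];R=Ro.from_quat([*q[1:],q[0]]).as_matrix();print(R.round(3),s['ee_pos'],r.hold_point_z)
def tool(R,p,w): return (R.T@(np.array(w)-p)/.5).round(3)
for w in ([.211,.562,.32],[.51,-.03,.32],[.51,-.03,.222]): print(w,tool(R,s['ee_pos'],w))
c=load("top0.npz");P=cloud(c,c['d']);m=(P[...,2]>.25)&(P[...,1]<.7);print(np.nanmax(P[150:260,60:230,2]))
c=load("scene0.npz");P=cloud(c,c['d']);q=P[220:330,480:600];print(np.nanpercentile(q[...,2],[5,50,95]), np.nanmin(q[...,1]),np.nanmax(q[...,0]),q[60,60])
E
```

```text
[[-0.001 -0.936  0.351]
 [-0.001  0.351  0.936]
 [-1.     0.    -0.002]] [0.21037031 0.5611904  0.19499334] 0.0187
[0.211, 0.562, 0.32] [-0.25  -0.001  0.002]
[0.51, -0.03, 0.32] [-0.249 -0.976 -0.897]
[0.51, -0.03, 0.222] [-0.053 -0.976 -0.897]
0.19270462772510336
[0.10785356 0.17909423 0.18192954] 0.3476390069382416 0.6167219081356649 [0.48877483 0.55095812 0.18112651]
```

>>> move_arm:
  rows:
    - [[0,-0.25,0,0,0],[0,-0.25,0,0,0],[0,-0.25,0,0,0],[0,-0.25,-0.1,-0.09,0],[0,-0.25,-0.2,-0.18,0],[0,-0.25,-0.29,-0.27,0],[0,-0.25,-0.39,-0.36,0],[0,-0.25,-0.49,-0.45,0],[0,-0.25,-0.59,-0.54,0],[0,-0.25,-0.68,-0.63,0],[0,-0.25,-0.78,-0.72,0],[0,-0.25,-0.88,-0.81,0],[0,-0.25,-0.976,-0.9,0],[0,-0.25,-0.976,-0.9,0],[0,-0.25,-0.976,-0.9,0],[0,-0.25,-0.976,-0.9,0]]

```text
time: 2.1
ee_pos: [0.5085, -0.0303, 0.3196]
ee_rot: [0.581, -0.402, 0.582, 0.403]
contact_force: [0.6, -0.1, 0.0]
width: 0.002
```

>>> move_arm:
  rows:
    - [[0,0.1,0,0,0],[0,0.195,0,0,0],[0,0.195,0,0,0]]

```text
time: 2.48
ee_pos: [0.5056, -0.0288, 0.2202]
ee_rot: [0.579, -0.401, 0.583, 0.405]
contact_force: [0.2, 0.3, -0.5]
width: 0.002
```

```bash
python3 - <<'E'
from h import *
from station import readout, grab_frame, camera_params
s=readout.read_state();print(s['ee_pos'],s['contact_force'])
p,d=grab_frame("top");c=camera_params("top");print(proj(c,[s['ee_pos']]))
a=cv2.resize(p[150:290,225:425,::-1],None,fx=4,fy=4,interpolation=cv2.INTER_CUBIC)
p,d=grab_frame("scene");c=camera_params("scene");print(proj(c,[s['ee_pos']]))
cv2.imwrite("pics/t1.png",a)
cv2.imwrite("pics/s1.png",cv2.resize(p[100:260,240:440,::-1],None,fx=4,fy=3.75,interpolation=cv2.INTER_CUBIC))
E
```

```text
[ 0.50560817 -0.02884726  0.22020695] [ 0.20800119  0.33988074 -0.5262624 ]
[[327.78842845 205.67459028]]
[[318.67286627 176.31430181]]
```

View pics/s1.png

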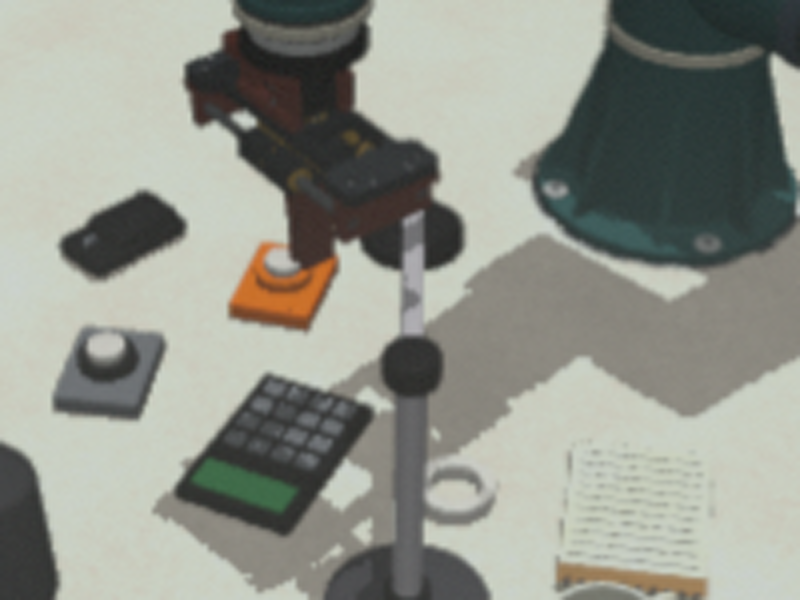

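The finger (crop ~(310,240)) stands on the calculator side of the bar, clear of it, and the notepad side is free. Next I'll compute the push arc.

```bash
python3 - <<'E'
from h import *
from station import readout
from scipy.spatial.transform import Rotation as Ro
s=readout.read_state();q=s['ee_rot'];R=Ro.from_quat([*q[1:],q[0]]).as_matrix();p=s['ee_pos']
post=np.array([.566,.084]);tz=R[:2,2];ty=R[:2,1]
for th in [212,208,204,200,196,192,188,184,180,176,172,168,164,160,156,151]:
    t=np.radians(th);u=np.array([np.cos(t),np.sin(t)]);n=np.array([u[1],-u[0]])
    off=.007+.0135*abs(n@tz)+.010*abs(n@ty)
    w=post+.1*u-off*n
    print(th,w.round(4),(R.T@(np.r_[w,p[2]]-p)/.5).round(3))
E
```

```text
212 [0.4935 0.0114] [-0.     0.059  0.066]
208 [0.4887 0.0164] [-0.     0.072  0.072]
204 [0.4843 0.0217] [-0.     0.084  0.079]
200 [0.4802 0.0275] [-0.     0.095  0.087]
196 [0.4764 0.0336] [-0.     0.107  0.096]
192 [0.4731 0.04  ] [-0.     0.117  0.106]
188 [0.4703 0.0467] [-0.     0.127  0.116]
184 [0.4679 0.0537] [-0.     0.137  0.128]
180 [0.466  0.0609] [-0.     0.145  0.14 ]
176 [0.4647 0.0682] [-0.     0.153  0.153]
172 [0.4639 0.0758] [-0.     0.16   0.166]
168 [0.4636 0.0834] [-0.     0.165  0.18 ]
164 [0.464  0.0911] [-0.     0.17   0.195]
160 [0.465  0.0989] [-0.     0.174  0.21 ]
156 [0.4661 0.1054] [-0.     0.176  0.223]
151 [0.468  0.1134] [-0.     0.178  0.24 ]
```

>>> move_arm:
  rows:
    - [[0,0,0.03,0.033,0],[0,0,0.045,0.052,0],[0,0,0.059,0.066,0],[0,0,0.072,0.072,0],[0,0,0.084,0.079,0],[0,0,0.095,0.087,0],[0,0,0.107,0.096,0],[0,0,0.117,0.106,0],[0,0,0.127,0.116,0],[0,0,0.127,0.116,0]]

```text
time: 3.82
ee_pos: [0.4696, 0.0464, 0.223]
ee_rot: [0.581, -0.403, 0.581, 0.403]
contact_force: [-0.3, 0.0, 0.7]
width: 0.006
```

```bash
cat > look.py <<'E'
from h import *
import sys
from station import readout, grab_frame, camera_params
s=readout.read_state();print(s['ee_pos'],s['contact_force'])
k=sys.argv[1]
for n in("top","scene"):
    p,d=grab_frame(n);c=camera_params(n);np.savez(f"{n}{k}.npz",p=p,d=d,**c)
    cr=p[150:290,225:425] if n=="top" else p[100:250,270:470]
    cv2.imwrite(f"pics/{n}{k}.png",cv2.resize(cr[:,:,::-1],None,fx=4,fy=4,interpolation=cv2.INTER_CUBIC))
    P=cloud(c,d).reshape(-1,3);rad=np.hypot(P[:,0]-.566,P[:,1]-.084)
    g=p.reshape(-1,3).max(1)
    m=(P[:,2]>.212)&(P[:,2]<.236)&(rad>.12)&(rad<.235)&(g<60)
    if m.sum()>20:
        ce,rr=cv2.minEnclosingCircle(P[m][:,:2].astype(np.float32));print(n,"head",np.round(ce,4),rr,m.sum(),"angle",np.degrees(np.arctan2(ce[1]-.084,ce[0]-.566))%360)
E
python3 look.py 2
```

```text
[0.46962831 0.04637625 0.22301372] [-0.33437005  0.00708847  0.7058784 ]
top head [0.3844 0.0544] 0.0357799232006073 298 angle 189.25686457399746
scene head [0.3879 0.0582] 0.03592708334326744 210 angle 188.24317100688054
```

View pics/scene2.png

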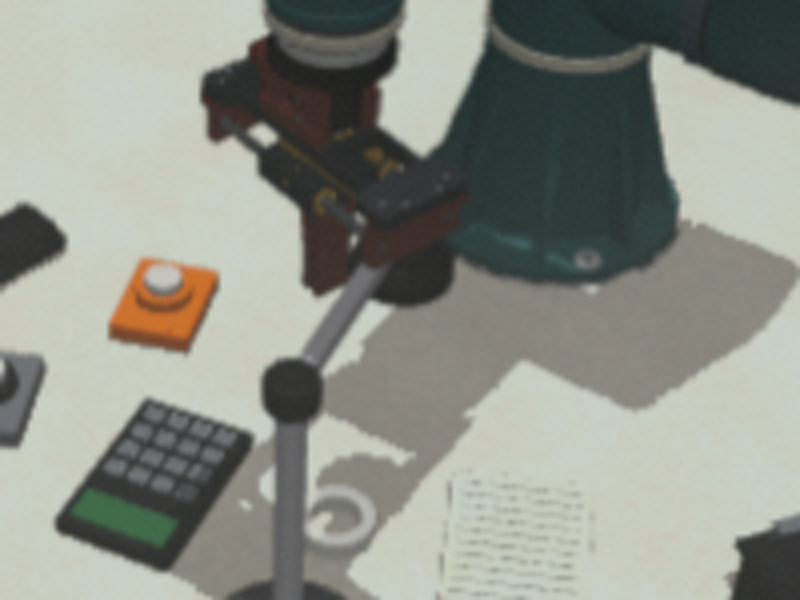

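The arm has moved as modelled, with the head now at about 188°. I'll go on to about 158° and then measure.

>>> move_arm:
  rows:
    - [[0,0,0.005,0.006,0],[0,0,0.01,0.012,0],[0,0,0.018,0.024,0],[0,0,0.026,0.037,0],[0,0,0.033,0.05,0],[0,0,0.038,0.064,0],[0,0,0.043,0.079,0],[0,0,0.046,0.089,0],[0,0,0.047,0.095,0],[0,0,0.048,0.1,0],[0,0,0.048,0.1,0]]

```text
time: 5.3
ee_pos: [0.4654, 0.1012, 0.2232]
ee_rot: [0.581, -0.403, 0.581, 0.403]
contact_force: [0.5, 0.0, 0.3]
width: 0.001
```

```bash
python3 look.py 3
```

```text
[0.46542618 0.10123282 0.22316079] [0.50596459 0.00504812 0.32548092]
top head [0.395  0.1446] 0.03500792756676674 294 angle 160.4952932637796
scene head [0.4044 0.1496] 0.03359019383788109 300 angle 157.90714405596353
```

View pics/scene3.png

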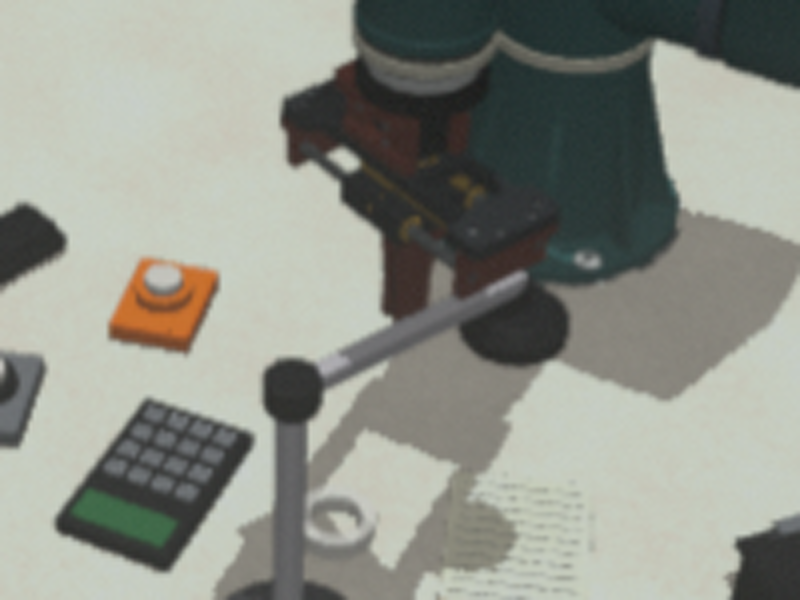

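View pics/top3.png

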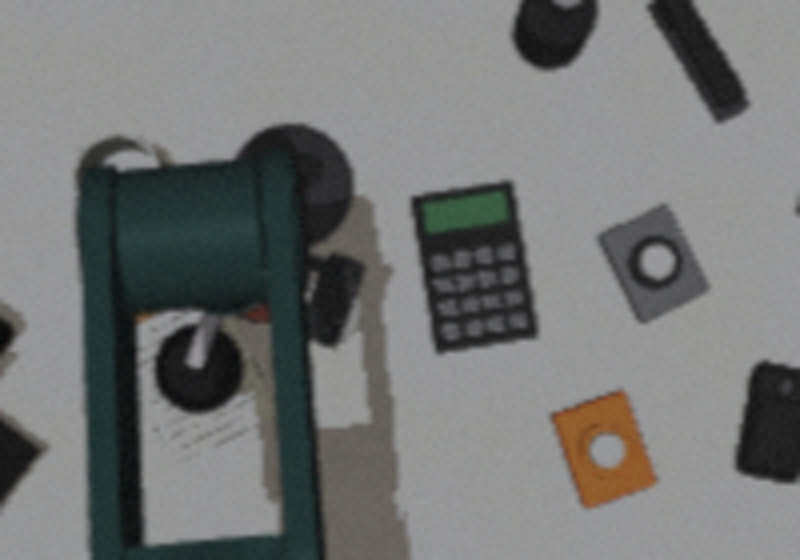

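The head is now at about 159°, roughly 8° short of the target, so I'll push the remainder.

>>> move_arm:
  rows:
    - [[0,0,0.001,0.006,0],[0,0,0.002,0.012,0],[0,0,0.003,0.017,0],[0,0,0.003,0.021,0],[0,0,0.003,0.024,0],[0,0,0.003,0.026,0],[0,0,0.003,0.026,0],[0,0,0.003,0.026,0]]

```text
time: 6.4
ee_pos: [0.4687, 0.1138, 0.2233]
ee_rot: [0.581, -0.403, 0.581, 0.403]
contact_force: [0.4, -0.7, 0.2]
width: 0.004
```

```bash
python3 look.py 4
```

```text
[0.46865514 0.11379246 0.22325228] [ 0.40508232 -0.69627399  0.15881347]
top head [0.4059 0.1675] 0.03506213799118996 284 angle 152.435271653514
scene head [0.4163 0.1727] 0.033083587884902954 324 angle 149.3581966292109
```

>>> move_arm:
  rows:
    - [[0,0,0,-0.03,0],[0,0,0,-0.08,0],[0,0,0,-0.15,0],[0,-0.1,0,-0.15,0],[0,-0.2,0,-0.15,0],[0,-0.2,0,-0.25,0],[0,-0.2,0,-0.35,0],[0,-0.2,0,-0.35,0]]

```text
time: 7.5
ee_pos: [0.4058, -0.053, 0.3234]
ee_rot: [0.582, -0.402, 0.582, 0.401]
contact_force: [0.6, 0.1, 1.1]
width: 0.005
```

```bash
python3 look.py 5; python3 - <<'E'
from h import *
from station import readout
from scipy.spatial.transform import Rotation as Ro
s=readout.read_state();q=s['ee_rot'];R=Ro.from_quat([*q[1:],q[0]]).as_matrix();p=s['ee_pos']
print(s['joints'])
for w in([.484,-.2475,.12],[.484,-.2475,.06],[.484,-.2475,.045],[.484,-.2475,.034]):print((R.T@(np.array(w)-p)/.5).round(3))
E
```

```text
[ 0.40580302 -0.05296986  0.32339118] [0.60348082 0.11863662 1.09313144]
top head [0.4063 0.168 ] 0.034972067922353745 288 angle 152.25466052690118
scene head [0.4178 0.1743] 0.03140156716108322 306 angle 148.65946883039808
[-2.93088739e-01 -3.16904514e-02  1.68083704e+00  5.09616752e-04
  1.49243424e+00 -1.50293428e+00]
[ 0.406 -0.283 -0.314]
[ 0.526 -0.283 -0.314]
[ 0.556 -0.283 -0.314]
[ 0.578 -0.283 -0.314]
```

View pics/top5.png

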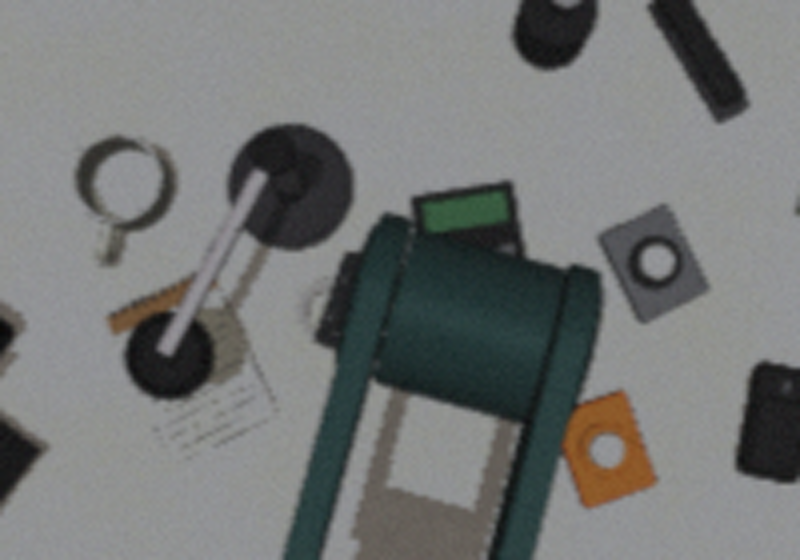

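View pics/scene5.png

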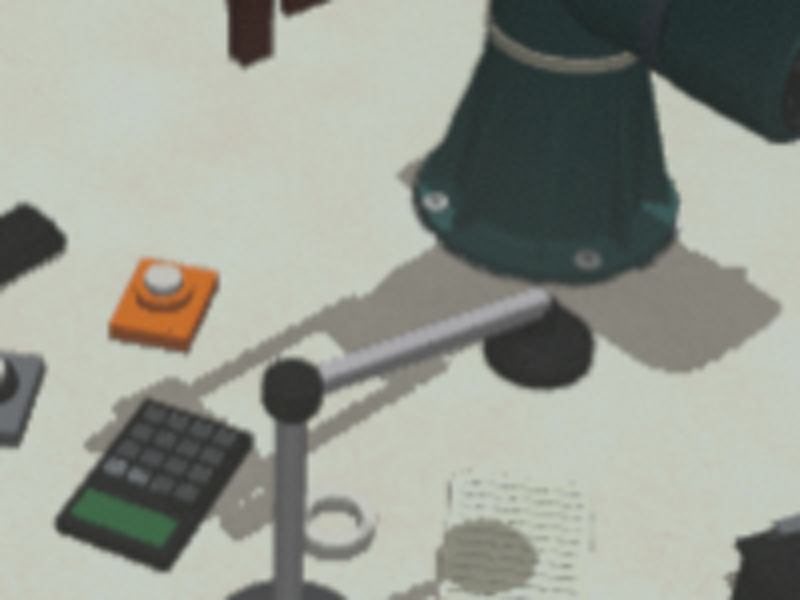

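The top view shows the head centre (169,356 in the crop) about 5 mm from the notepad centre. The notepad and tape roll look unmoved. Now I'll move above the switch.

>>> move_arm:
  rows:
    - [[0,0,-0.1,-0.11,0],[0,0.05,-0.19,-0.21,0],[0,0.1,-0.282,-0.316,0],[0,0.2,-0.282,-0.316,0],[0,0.3,-0.282,-0.316,0],[0,0.406,-0.282,-0.316,0],[0,0.5,-0.282,-0.316,0],[0,0.52,-0.282,-0.316,0],[0,0.52,-0.282,-0.316,0],[0,0.52,-0.282,-0.316,0]]

```text
time: 8.85
ee_pos: [0.4856, -0.2484, 0.0652]
ee_rot: [0.582, -0.404, 0.581, 0.402]
contact_force: [0.2, 0.0, 0.4]
width: 0.01
```

```bash
python3 look.py 6; python3 - <<'E'
from h import *
from station import readout
c=load("scene6.npz");cv2.imwrite("pics/s6z.png",cv2.resize(c['p'][150:230,220:320,::-1],None,fx=8,fy=7.5,interpolation=cv2.INTER_CUBIC))
s=readout.read_state();print(proj(c,[s['ee_pos'],[.483,-.248,.041]]))
E
```

```text
[ 0.48559812 -0.24838074  0.06519773] [0.20584598 0.04261731 0.40983515]
top head [0.4067 0.1684] 0.034406401216983795 283 angle 152.09944157841275
scene head [0.4169 0.1728] 0.03295930102467537 311 angle 149.20897119391938
[[264.79471897 185.59095052]
 [266.21432248 191.01150459]]
```

View pics/s6z.png

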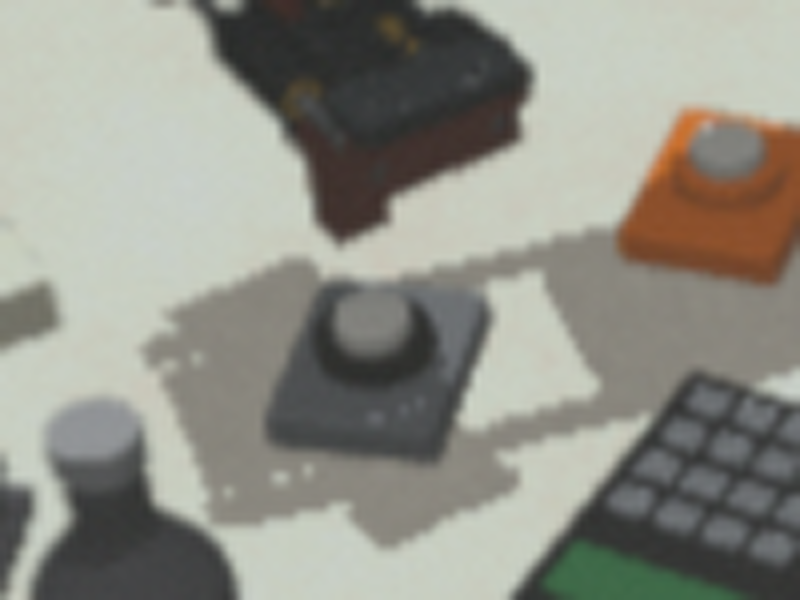

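The finger tip appears higher in the image than the reported TCP projects, so I'll check with depth before pressing.

```bash
python3 - <<'E'
from h import *
c=load("scene6.npz");P=cloud(c,c['d']);p=c['p']
# finger px crop (320..385,140..240) => u 260-268, v 168.7-182
for v in range(166,188):print(v,[tuple((P[v,u]*1000).round(0)) for u in(262,264,266)],p[v,263])
E
```

```text
166 [(np.float64(540.0), np.float64(-193.0), np.float64(205.0)), (np.float64(545.0), np.float64(-181.0), np.float64(214.0)), (np.float64(542.0), np.float64(-177.0), np.float64(214.0))] [49 51 50]
167 [(np.float64(529.0), np.float64(-205.0), np.float64(188.0)), (np.float64(548.0), np.float64(-178.0), np.float64(214.0)), (np.float64(543.0), np.float64(-176.0), np.float64(212.0))] [52 50 50]
168 [(np.float64(532.0), np.float64(-203.0), np.float64(188.0)), (np.float64(546.0), np.float64(-181.0), np.float64(208.0)), (np.float64(544.0), np.float64(-176.0), np.float64(209.0))] [58 53 51]
169 [(np.float64(535.0), np.float64(-201.0), np.float64(188.0)), (np.float64(544.0), np.float64(-183.0), np.float64(202.0)), (np.float64(544.0), np.float64(-176.0), np.float64(205.0))] [61 51 48]
170 [(np.float64(498.0), np.float64(-238.0), np.float64(141.0)), (np.float64(545.0), np.float64(-184.0), np.float64(199.0)), (np.float64(543.0), np.float64(-177.0), np.float64(201.0))] [61 50 46]
171 [(np.float64(497.0), np.float64(-240.0), np.float64(136.0)), (np.float64(545.0), np.float64(-184.0), np.float64(195.
[... 2496 characters left out ...]
.0), np.float64(-310.0), np.float64(-2.0)), (np.float64(423.0), np.float64(-305.0), np.float64(-2.0))] [199 203 190]
185 [(np.float64(436.0), np.float64(-311.0), np.float64(-0.0)), (np.float64(432.0), np.float64(-305.0), np.float64(0.0)), (np.float64(429.0), np.float64(-299.0), np.float64(0.0))] [198 202 189]
186 [(np.float64(442.0), np.float64(-305.0), np.float64(3.0)), (np.float64(432.0), np.float64(-306.0), np.float64(-5.0)), (np.float64(433.0), np.float64(-295.0), np.float64(1.0))] [177 179 168]
187 [(np.float64(462.0), np.float64(-285.0), np.float64(24.0)), (np.float64(453.0), np.float64(-285.0), np.float64(17.0)), (np.float64(452.0), np.float64(-278.0), np.float64(19.0))] [125 126 122]
```

```bash
python3 - <<'E'
from h import *
from station import readout
for k,e in(("0",[.2104,.5612,.195]),("5",[.4058,-.053,.3234]),("6",[.4856,-.2484,.0652])):
  for n in("scene","top"):
    c=load(n+k+".npz");P=cloud(c,c['d']).reshape(-1,3)
    m=(np.hypot(P[:,0]-e[0],P[:,1]-e[1])<(.08 if k=="0" else .025))&(P[:,2]>.055)&(P[:,2]>e[2]-.05)
    q=P[m];print(n,k,e,m.sum(), np.percentile(q[:,2],[0,2,5,50]).round(3) if m.sum() else 0, proj(c,[e]).round(1))
c=load("scene0.npz");cv2.imwrite("pics/s0g.png",cv2.resize(c['p'][110:230,520:640,::-1],None,fx=5,fy=5))
E
```

```text
scene 0 [0.2104, 0.5612, 0.195] 7449 [0.145 0.147 0.149 0.443] [[573.2 203.6]]
top 0 [0.2104, 0.5612, 0.195] 4747 [0.145 0.148 0.15  0.615] [[146.7 303. ]]
scene 5 [0.4058, -0.053, 0.3234] 570 [0.349 0.353 0.358 0.453] [[331.9 121.8]]
top 5 [0.4058, -0.053, 0.3234] 481 [0.763 0.766 0.767 0.772] [[337.1 235.8]]
scene 6 [0.4856, -0.2484, 0.0652] 403 [0.092 0.097 0.102 0.224] [[264.7 185.6]]
top 6 [0.4856, -0.2484, 0.0652] 289 [0.504 0.507 0.509 0.514] [[389.8 213.5]]
```

View pics/s0g.png

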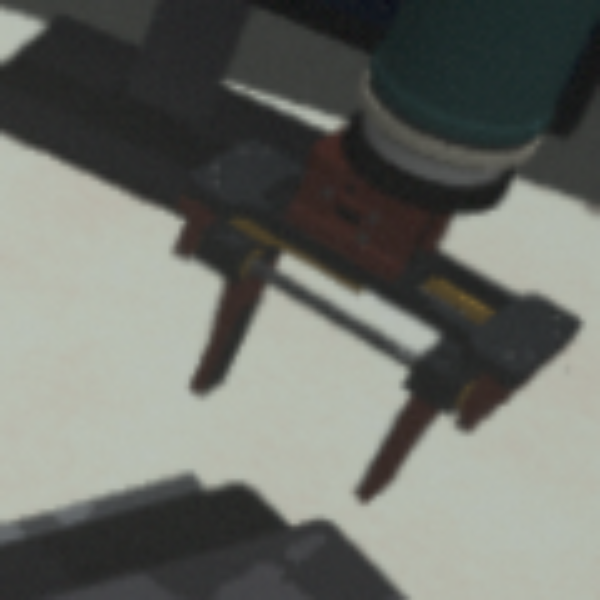

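Both views show the real tip about 25–29 mm above the reported TCP. I'll descend in guarded steps and watch the force.

>>> move_arm:
  rows:
    - [[0,0.015,0,0,0],[0,0.03,0,0,0],[0,0.036,0,0,0],[0,0.036,0,0,0]]

```text
time: 9.45
ee_pos: [0.4835, -0.2475, 0.0448]
ee_rot: [0.581, -0.402, 0.581, 0.403]
contact_force: [-0.4, 0.8, 0.2]
width: 0.006
```

>>> move_arm:
  rows:
    - [[0,0.006,0,0,0],[0,0.012,0,0,0],[0,0.012,0,0,0]]

```text
time: 9.82
ee_pos: [0.4836, -0.2476, 0.039]
ee_rot: [0.581, -0.403, 0.581, 0.403]
contact_force: [0.2, 0.3, 0.4]
width: 0.01
```

>>> move_arm:
  rows:
    - [[0,0.01,0,0,0],[0,0.02,0,0,0],[0,0.03,0,0,0],[0,0.03,0,0,0]]

```text
time: 10.32
ee_pos: [0.4835, -0.2474, 0.0237]
ee_rot: [0.581, -0.402, 0.581, 0.403]
contact_force: [-0.7, 0.4, 0.2]
width: 0.009
```

```bash
python3 look.py 7; python3 - <<'E'
from h import *
c=load("scene7.npz");cv2.imwrite("pics/s7z.png",cv2.resize(c['p'][150:230,220:320,::-1],None,fx=8,fy=7.5,interpolation=cv2.INTER_CUBIC))
E
```

```text
[ 0.48346178 -0.24744415  0.02372462] [-0.68609259  0.42882009  0.21121422]
top head [0.4065 0.1681] 0.03444206342101097 280 angle 152.20968232330935
scene head [0.4182 0.1736] 0.032836705446243286 313 angle 148.7842791480447
```

View pics/s7z.png

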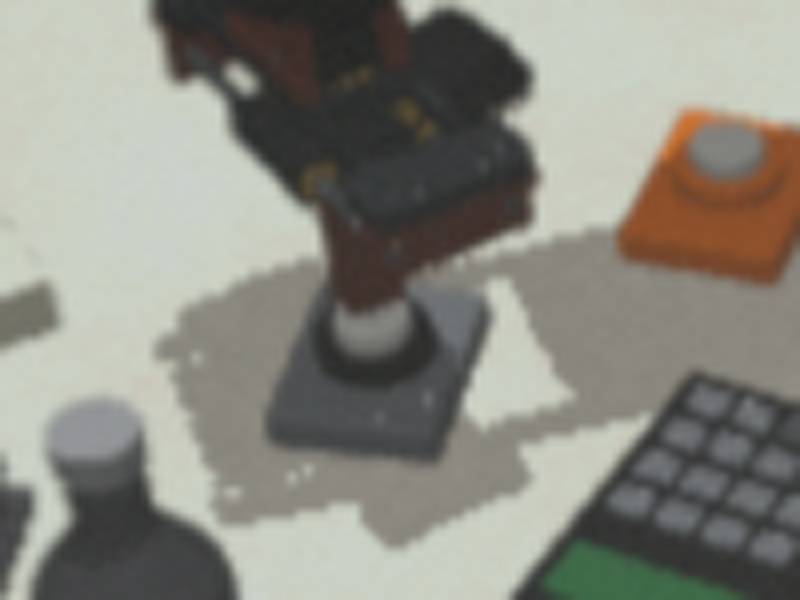

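```bash
python3 - <<'E'
from h import *
c=load("scene7.npz");P=cloud(c,c['d'])
for v in range(183,196):print(v,[tuple((P[v,u]*1000).astype(int).tolist()) for u in(262,264,266,268)],c['p'][v,262:269,0])
f=lambda x,y:[x/8+220-.44,y/7.5+150-.43]
for z in(.05,.055,.06):print(z,plane(c,[f(335,295),f(358,308),f(405,290)],z)[:,:2])
print(plane(c,[f(372,325)],.041))
E
```

```text
183 [(495, -248, 83), (494, -241, 85), (542, -184, 149), (536, -182, 145)] [66 64 65 63 64 65 65]
184 [(496, -247, 80), (494, -241, 82), (544, -183, 146), (537, -182, 142)] [64 65 65 64 66 65 65]
185 [(494, -251, 72), (496, -240, 79), (543, -185, 142), (539, -181, 141)] [65 66 65 63 64 65 63]
186 [(494, -251, 68), (495, -241, 74), (540, -188, 134), (539, -182, 136)] [66 67 64 64 65 64 64]
187 [(494, -251, 64), (494, -243, 68), (489, -240, 66), (540, -181, 133)] [66 64 63 65 65 67 63]
188 [(494, -252, 60), (498, -240, 68), (490, -239, 63), (484, -237, 59)] [65 64 65 65 64 64 66]
189 [(494, -253, 55), (493, -245, 58), (490, -240, 59), (484, -237, 55)] [68 66 64 64 65 65 68]
190 [(486, -262, 40), (496, -243, 57), (490, -241, 54), (476, -246, 41)] [91 71 64 68 68 78 89]
191 [(490, -258, 41), (498, -241, 56), (482, -249, 40), (481, -241, 42)] [111  93  77  86  87 111 117]
192 [(494, -255, 42), (490, -250, 40), (487, -245, 41), (484, -239, 41)] [122 118 112 117 117 125 129]
193 [(497, -252, 41), (493, -248, 40), (490, -242, 41), (488, -236, 42)] [121 127 130 130 129 129 130]
194 [(499, -251, 39), (499, -243, 43), (493, -239, 40), (487, -238, 36)] [108 125 131 131 132 128 123]
195 [(500, -251, 35), (496, -246, 35), (496, -238, 39), (494, -231, 41)] [ 90 110 119 120 119 117 112]
0.05 [[ 0.49071567 -0.25961875]
 [ 0.49198164 -0.24699105]
 [ 0.47343557 -0.23868115]]
0.055 [[ 0.49464696 -0.25559411]
 [ 0.49590604 -0.24303514]
 [ 0.47746091 -0.23477046]]
0.06 [[ 0.49857825 -0.25156946]
 [ 0.49983044 -0.23907922]
 [ 0.48148626 -0.23085978]]
[[ 0.48999341 -0.24286439  0.041     ]]
```

The finger is centred over the button to within about 5 mm, with the tip at about z 0.054 and the button top at 0.041. I'll continue the guarded descent.

>>> move_arm:
  rows:
    - [[0,0.005,0.001,0,0],[0,0.01,0,0,0],[0,0.015,0,0,0],[0,0.02,0,0,0],[0,0.024,0,0,0],[0,0.024,0,0,0]]

```text
time: 11.18
ee_pos: [0.4839, -0.2478, 0.0123]
ee_rot: [0.581, -0.403, 0.581, 0.403]
contact_force: [-0.1, -0.1, 2.9]
width: 0.007
```

>>> move_arm:
  rows:
    - [[0,0.003,0,0,0],[0,0.006,0,0,0],[0,0.009,0,0,0],[0,0.009,0,0,0]]

```text
time: 11.68
ee_pos: [0.484, -0.2478, 0.0092]
ee_rot: [0.581, -0.403, 0.581, 0.403]
contact_force: [-3.4, 2.0, 18.1]
width: 0.001
```

```bash
python3 look.py 8; python3 - <<'E'
from h import *
c=load("scene8.npz");cv2.imwrite("pics/s8z.png",cv2.resize(c['p'][150:230,220:320,::-1],None,fx=8,fy=7.5,interpolation=cv2.INTER_CUBIC))
E
```

```text
[ 0.48395817 -0.24779421  0.00919344] [-3.36934478  2.0096685  18.0759434 ]
top head [0.4063 0.1677] 0.03515513613820076 282 angle 152.3438440859116
scene head [0.4151 0.1725] 0.03331775963306427 310 angle 149.62392823161093
```

View pics/s8z.png

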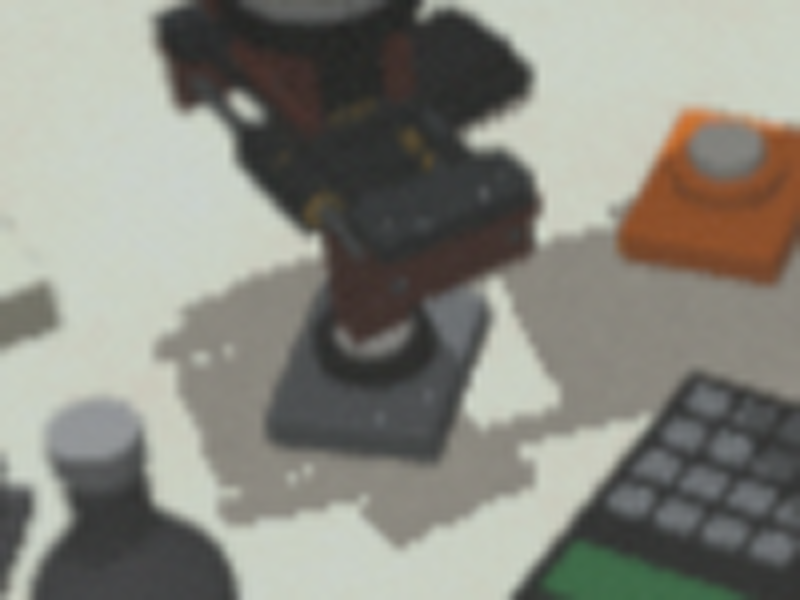

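The force is 18 N, but the tip sits slightly to the back-left of the button. It could be on the button's stop or on the housing rim. I'll back off in steps to read the force profile, then re-press better centred.

>>> move_arm:
  rows:
    - [[0,-0.006,0,0,0],[0,-0.006,0,0,0]]

```text
time: 12.02
ee_pos: [0.4838, -0.2477, 0.011]
ee_rot: [0.581, -0.403, 0.581, 0.403]
contact_force: [-2.1, 0.3, 4.4]
width: 0.006
```

>>> move_arm:
  rows:
    - [[0,-0.006,0,0,0],[0,-0.006,0,0,0]]

```text
time: 12.28
ee_pos: [0.4839, -0.2477, 0.0137]
ee_rot: [0.581, -0.403, 0.581, 0.403]
contact_force: [-0.1, 0.3, 2.3]
width: 0.003
```

>>> move_arm:
  rows:
    - [[0,-0.006,0,0,0],[0,-0.006,0,0,0]]

```text
time: 12.52
ee_pos: [0.4838, -0.2477, 0.0167]
ee_rot: [0.581, -0.403, 0.581, 0.403]
contact_force: [0.1, -0.1, -0.0]
width: 0.004
```

>>> move_arm:
  rows:
    - [[0,-0.014,-0.007,0.011,0],[0,-0.014,-0.007,0.011,0]]

```text
time: 12.78
ee_pos: [0.4899, -0.2439, 0.0244]
ee_rot: [0.581, -0.403, 0.581, 0.402]
contact_force: [-0.9, -0.2, 0.1]
width: 0.002
```

The profile fits the 0.83 N/mm spring: 0 N at 16.5 mm, 2.3 N at 13.7 mm, 4.4 N at 11 mm, then the stop. So the first press did reach full travel. I'll do one more centred press to confirm.

>>> move_arm:
  rows:
    - [[0,0.01,0,0,0],[0,0.018,0,0,0],[0,0.022,0,0,0],[0,0.025,0,0,0],[0,0.028,0,0,0],[0,0.03,0,0,0],[0,0.03,0,0,0]]

```text
time: 13.65
ee_pos: [0.489, -0.2437, 0.0094]
ee_rot: [0.581, -0.403, 0.581, 0.403]
contact_force: [-2.2, 2.3, 9.6]
width: 0.009
```

Full travel again: about 7 mm below first contact, at 9.6 N against the stop. Now I'll lift well clear.

>>> move_arm:
  rows:
    - [[0,-0.02,0,0,0],[0,-0.08,0,0,0],[0,-0.18,0,0,0],[0,-0.3,0,0,0],[0,-0.4,0,0,0],[0,-0.4,0,-0.1,0],[0,-0.4,0,-0.2,0],[0,-0.4,0,-0.3,0],[0,-0.4,0,-0.3,0],[0,-0.4,0,-0.3,0],[0,-0.4,0,-0.3,0]]

```text
time: 15.02
ee_pos: [0.4366, -0.3829, 0.2087]
ee_rot: [0.581, -0.403, 0.581, 0.403]
contact_force: [0.5, 0.3, 0.1]
width: 0.005
```

```bash
python3 look.py 9; python3 - <<'E'
from h import *
c=load("scene9.npz");c0=load("scene0.npz");P=cloud(c,c['d'])
print("btn z",np.nanmedian(P[190:194,264:269,2]),np.nanmedian(cloud(c0,c0['d'])[190:194,264:269,2]))
cv2.imwrite("pics/s9z.png",cv2.resize(c['p'][120:320,170:470,::-1],None,fx=2.6,fy=2.6,interpolation=cv2.INTER_CUBIC))
E
```

```text
[ 0.43662635 -0.38288172  0.20870829] [0.45574095 0.29763022 0.11923825]
top head [0.4058 0.1682] 0.03494204580783844 281 angle 152.27924775664786
scene head [0.4166 0.1727] 0.032991621643304825 318 angle 149.3180239249147
btn z 0.042505694591997115 0.041972945435723025
```

View pics/s9z.png

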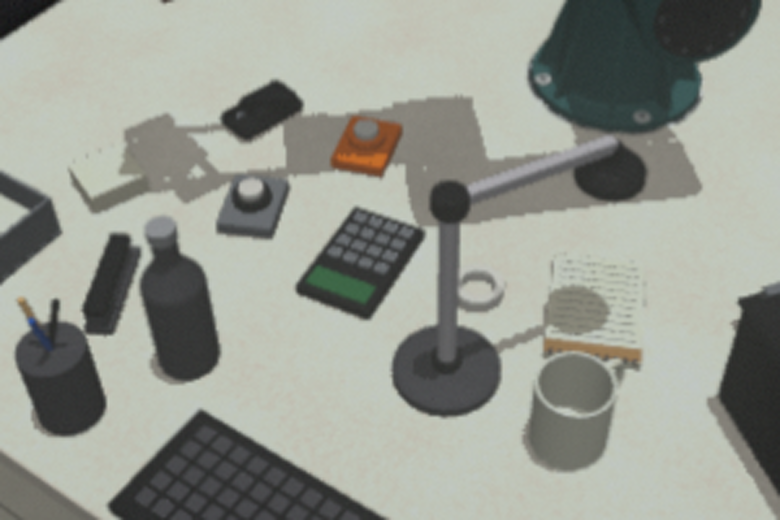

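View pics/top9.png

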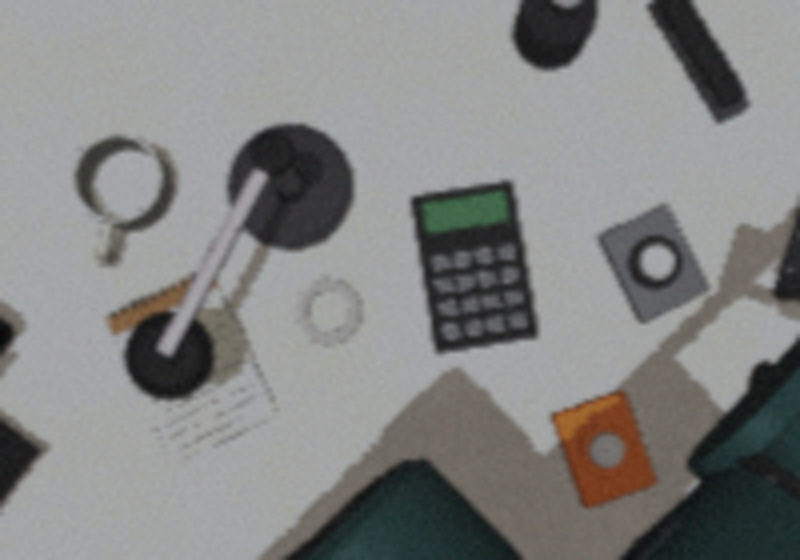

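The head stands over the notepad, the button is up (z 42.5 mm now, 42.0 mm at the start), everything else looks unmoved and the robot is clear. I'll hand the job in.

```bash
python3 -c "
from station import hand_in
print(hand_in())"
```

```text
the job is handed in; nothing more can be done
None
```

With the fingers shut, I pushed the swing arm round about 60° in three slow steps until the head stood over the white notepad. I then pressed the grey box's switch fully down twice; the second press confirmed the first, better centred. Then I lifted clear and handed in at about 15 s; no verdict was given.

**Last checks**
- **Lamp head:** the top view puts its centre about 5 mm from the notepad's centre. The scene view gives up to about 17 mm, because the bar partly hides the head there. Both are inside 30 mm.
- **Switch:** the force rose along the spring, then hit the stop about 7 mm below first contact. The button came back up, with its top at 42.5 mm against 42.0 mm at the start.
- **Everything else:** the notepad and the other things in view looked unmoved, judged by eye. The robot was touching nothing.

**What disagreed**
- **Finger tip height:** the cameras and first contact put it about 25–29 mm above the reported tool point, so I pressed by force rather than by computed height.
- **Camera positions:** the two cameras differed by about 5–10 mm, so I used averages.
- **First press:** it reached 18 N against the stop.

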